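# Find the hidden catch in the tool chest's pull and open the top drawer

## Robot

A 6-joint arm with a two-finger parallel gripper is mounted at the origin on the work surface. World frame = base frame: x ahead of the robot, y to its left, z up, the work surface at z = 0. Lengths are in m, angles in rad, forces in N, time in s.
With the tool pointing down it reaches from about 0.325 to 0.875 m from the base axis. Payload 4.4 kg.
Tool frame: the origin (TCP) lies midway between the tips of the shut fingers; the grasp point (between the pads) lies 19 mm behind it; z points along the fingers, y is the line along which they close (so a half turn about z gives the same grasp; the last joint's range is limited). The gripper opens to 85 mm and grips with 20 to 120 N. Pads are 22 mm wide; open, the fingers measure 114 mm over their backs; the gripper's body (76 mm by 85 mm) begins 54 mm behind the grasp point. The pads swing forward as they close: fully open they stand 13 mm farther back than shut.
Start: joints at [1.167, 0.207, 1.542, -0, 1.393, -0.15], TCP at [0.144, 0.557, 0.231] pointing down, gripper open.
Joint ranges: [-2.73, 2.73], [-0.86, 2.22], [0.23, 2.46], [-1.11, 4.25], [0.08, 2.63], [-2.82, 2.82]. Speed limits (rad/s): [2.79, 2.79, 3.14, 3.14, 3.14, 3.14].

## Interface

Orientations are given as a 3x3 rotation matrix whose columns are the frame's x, y, z axes.
In Python, from bench import move_pose, movel, set_joints, grip, dwell, ik, get_image, Unreachable, hand_in, read_t, read_qpos, read_dq, read_joint_torque, read_tool_pos, read_eef_rot, read_force, read_ft_torque, read_finger_gap, read_gripper_force gives the robot as it stands. Calls block until the motion is done:
- move_pose(position, orientation): joint-space move of the TCP to a pose.
- movel(position, rot=None, velocity=0.15, force_limit=None): straight line of the TCP; rot=None keeps the orientation; velocity is the mean speed in m/s. With force_limit (N) it stops when the force on the tool has changed by that much, and returns True; else False.
- set_joints(angles): joint-space move.
- grip(opening, grasp_force=None): finger opening in m; grasp_force is the grip in N (None keeps the last); returns when the fingers have stopped.
- dwell(seconds).
- ik(position, orientation): joint angles nearest the present ones, or None.
- get_image(name): name is "scene" or "side" or "wrist"; returns a dict with "pixels" (420x560x3 uint8, red, green, blue), "camera_matrix" (3x3 intrinsics, pixels), "world_from_camera" (4x4, takes a point from camera to world coordinates). Camera axes: x right, y down, z forward; pixel columns grow to the right and rows downward; lengths in m; the calibration is good to about 2 mm. A picture is of the moment at which its call begins. There is no depth.
A pose or a line that the arm cannot do raises Unreachable and nothing moves.
- hand_in(): hands the job in; it is judged then, once.
Readings, each from a call of its own:
- read_t(): time.
- read_qpos(): joint angles.
- read_dq(): joint speeds.
- read_joint_torque(): joint torques, N m.
- read_tool_pos(): TCP position.
- read_eef_rot(): TCP orientation.
- read_force(): force on the tool from outside, world axes, zero at the start.
- read_ft_torque(): the same for the moment, N m.
- read_finger_gap(): finger opening in m.
- read_gripper_force(): force on a finger pad.
Only numpy, scipy, OpenCV 4.12 (cv2) and the standard library are available. Lean on these libraries where they do the work, as an engineer would, in place of code of your own. Each camera call takes 0.05 s, during which the arm holds its last target. There are 200 camera calls.

## Task

Open the top drawer of the red tool chest by at least 100 mm, then let go of it. Its spring catch sits in a dip somewhere along the black floor of the drawer's finger pull: feel lightly along the channel until the fingertips drop into the dip, press the catch down, and keep it down while you draw the drawer out. Never force the chest (more than 40 N bends the thin pull), and leave the pots, trowel, pump, jar and bottle as they stand.

Things in the scene. Friction and masses are not known exactly. Their poses are not given: they have to be found in the camera images.
- pull_mid (a point): Middle of the floor of the top drawer's finger pull; moves with the drawer. Axes: x into the chest (the drawer opens to -x), y along the pull, z up. The pull is an aluminium channel, open at the top, on the drawer's front: 512 mm long inside (256 mm each way), 34 mm wide (x -17 to +17 mm). Its black rigid floor is level to 0.5 mm but for one dip, the catch's pocket.
- lip_mid (a point): Middle of the top edge of the pull's outer (-x) wall, an aluminium lip 4 mm thick along the whole channel: 14 mm above the channel floor and 19 mm to -x of pull_mid. The channel's other wall is the red drawer front, 18 mm above the floor. Axes as pull_mid.
- catch (a joint): How far the catch's tab is pressed down, m (0 at rest to 0.007, a rigid stop); a spring resists with 3 N at first, 7 N at the stop. The tab is the bottom of the pocket: flat, black, 6 mm below the channel floor. The pocket is 38 mm long (y) and as wide as the channel; its middle lies within 78 mm of pull_mid along y, the place is not reported and does not shift.
- drawer (a joint): How far the top drawer is open, m (0 shut to 0.17, its stop). It can move only while the catch's tab is about 5 mm or more down (else a tongue stops it after 2 mm of play); once it is 20 mm out the tab may come up. It runs with a few newtons of friction and stays where it is left.
- chest_top (a point): Centre of the top face of the red two-drawer steel tool chest, which is fixed: 570 mm wide (y), 260 mm deep (x), 194 mm high; the top is 28 mm above the floor of the pull's channel and its front edge 130 mm to -x, the channel's middle 161 mm to -x. Axes as pull_mid. The lower drawer is locked and not used.
- chest: The same tool chest as a whole, with its drawers and pull; origin at the centre of its underside, x into the chest, y along its front, z up.
- pot1: Lowest of four terracotta pots nested in a leaning tower, 132 mm across and 193 mm high in all, loose; origin at the centre of its underside. Leave alone.
- pot4: Top pot of that tower; origin at the underside of its rim. Leave alone.
- trowel: Stainless garden trowel with a wooden handle, lying flat on the shelf between robot and chest, 310 mm long, 35 mm high, loose; origin on the shelf at the root of the blade, x towards the tip. Leave alone.
- pump: Aluminium bike pump standing upright on its foot, 353 mm high, T-handle 130 mm wide, loose; origin at the centre of its underside. Leave alone.
- jar: Glass screw jar with a steel lid, 72 mm across, 85 mm high, loose; origin at the centre of its underside. Leave alone.
- oil: Green oil bottle with a red cap, 60 mm across, 150 mm high, loose; origin at the centre of its underside. Leave alone.

How it is judged:
On the way, in this order (a step that is already met when the one before it is completed fails the run):
1. the catch is pressed down (4 mm or more) while the drawer is still shut or barely open (under 30 mm) (value of joint catch above 0.004 m and value of joint drawer below 0.03 m), for 0.05 s.
2. the drawer is drawn out 100 mm or more (value of joint drawer above 0.1 m), for 0.1 s.
At the end, for the whole second after the job is handed in: the top drawer stands open by at least 100 mm, at rest, and the catch has sprung back up (within 2 mm of its rest) (value of joint drawer above 0.1 m and velocity of joint drawer between -0.01 and 0.01 m/s and value of joint catch below 0.002 m); the robot touches nothing.
It fails at once if the robot loads the chest, its drawer, pull or catch with more than 40 N (contact force between any of the fingers, the arm and chest above 40 N).
It fails at once if a pot, the trowel, the pump, the jar or the bottle is shifted by more than 15 mm or knocked over (distance of any of pot1, pot4, trowel, pump, jar, oil from where it was at the start of the episode above 0.015 m or angle between any of pot1, pump, jar, oil's own z axis and vertical above 0.3 rad).
It also fails if it takes over 61 s, if anything falls off the work surface, if the arm or the gripper's body presses on something with over 40 N, if the wrist force passes 120 N, or if a joint passes its speed limit or range.

## Working session

There is one attempt and no reset: what is moved stays moved. The work goes in short steps, each a Python script; the robot and the scene stay as the last script left them, time stands still between calls to the robot, and variables do not carry over. Pictures are saved under pics/ and viewed, at most 10 in all, crops included, and the job is handed in when it is done.

```bash
mkdir -p pics; ls; python3 - <<'E'
from bench import *
import cv2,numpy as np
for n in("scene","side"):
    d=get_image(n); cv2.imwrite(f"pics/{n}0.png",cv2.resize(d["pixels"][:,:,::-1],(800,600)))
    np.savez(f"{n}0.npz",**d); print(d["camera_matrix"].round(1).tolist(),d["world_from_camera"].round(3).tolist())
print(read_eef_rot().round(3) if hasattr(read_eef_rot(),'round') else read_eef_rot(), read_t(), read_force())
E
```

```text
pics
[[380.0, 0.0, 276.1], [0.0, 380.0, 214.1], [0.0, 0.0, 1.0]] [[-1.0, -0.003, -0.006, 0.626], [-0.001, 0.95, -0.313, 0.34], [0.007, -0.313, -0.95, 1.177], [0.0, 0.0, 0.0, 1.0]]
[[452.6, 0.0, 279.2], [0.0, 452.6, 208.3], [0.0, 0.0, 1.0]] [[-0.134, -0.936, 0.324, 0.166], [-0.991, 0.126, -0.047, 0.061], [0.003, -0.328, -0.945, 1.431], [0.0, 0.0, 0.0, 1.0]]
[[-0.968  0.251 -0.001]
 [ 0.251  0.968 -0.002]
 [ 0.    -0.002 -1.   ]] 0.1 [0.24686235 0.44637839 0.18336247]
```

View pics/scene0.png

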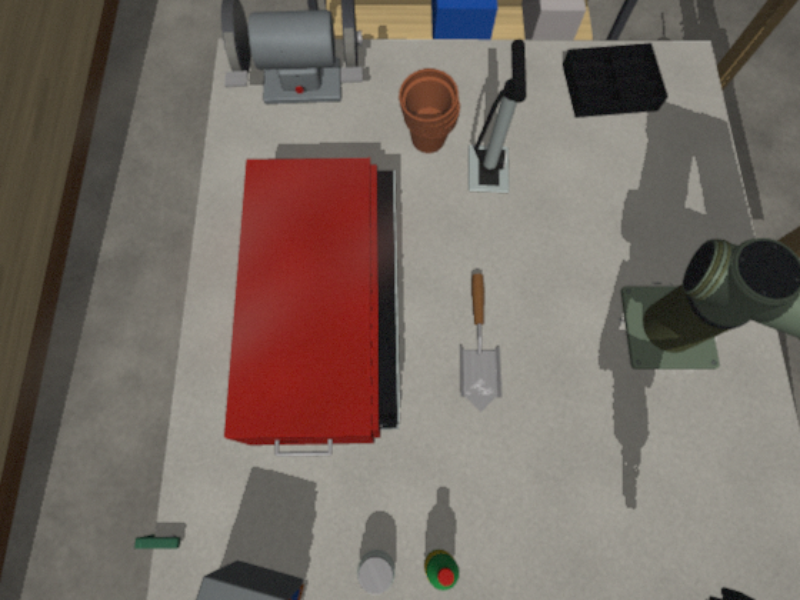

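View pics/side0.png

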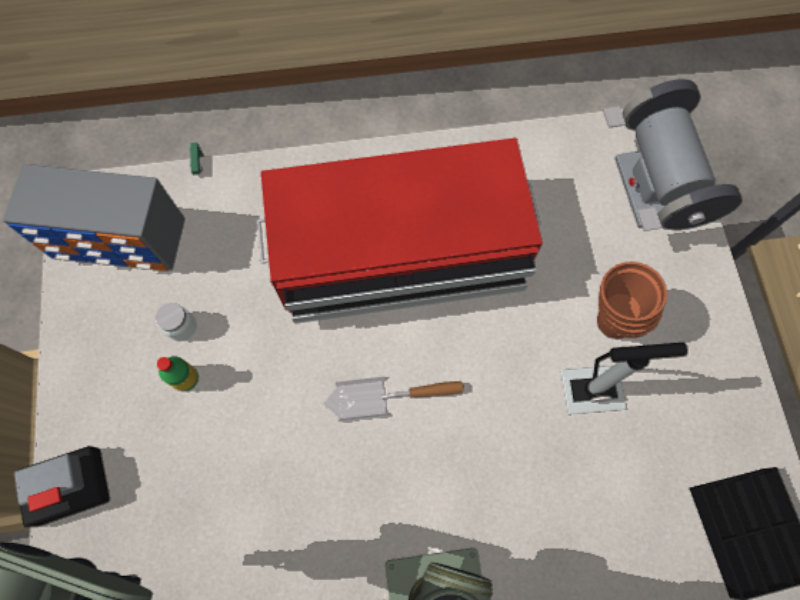

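The scene view shows the chest's lip as a bright line from (394,170) to (398,428), with the top face corners near (247,159), (370,159) and (226,437). In the side view the lip runs from (287,303) to (535,264).

```bash
python3 - <<'E'
import numpy as np,cv2
D={n:np.load(f"{n}0.npz") for n in("scene","side")}
def ray(n,uv):
    d=D[n];T=d["world_from_camera"];r=T[:3,:3]@np.linalg.inv(d["camera_matrix"])@[uv[0]*.7,uv[1]*.7,1];return T[:3,3],r
def P(n,uv,z):
    o,r=ray(n,uv);return (o+r*(z-o[2])/r[2]).round(3)
for uv in[(394,170),(398,428)]:print("lip scene",P("scene",uv,.18))
for uv in[(287,303),(535,264)]:print("lip side",P("side",uv,.18))
for uv in[(247,159),(370,159),(374,441),(226,437)]:print("top scene",P("scene",uv,.194))
for uv in[(517,139),(541,237),(272,279),(262,172)]:print("top side",P("side",uv,.194))
for n,b in(("scene",(360,150,60,60)),("scene",(360,400,60,60)),("side",(265,270,60,60)),("side",(500,235,60,60))):pass
def crop(n,x,y):
    p=D[n]["pixels"][:,:,::-1];return cv2.resize(p[int(y*.7):int(y*.7)+37,int(x*.7):int(x*.7)+50],(400,296),interpolation=cv2.INTER_CUBIC)
m=np.vstack([np.hstack([crop("scene",360,150),crop("scene",360,400)]),np.hstack([crop("side",260,270),crop("side",490,235)])])
cv2.imwrite("pics/crop.png",m)
E
```

```text
lip scene [ 0.621 -0.29   0.18 ]
lip scene [0.613 0.243 0.18 ]
lip side [0.614 0.226 0.18 ]
lip side [ 0.631 -0.293  0.18 ]
top scene [ 0.928 -0.306  0.194]
top scene [ 0.671 -0.307  0.194]
top scene [0.655 0.267 0.194]
top scene [0.916 0.26  0.194]
top side [ 0.924 -0.31   0.194]
top side [ 0.684 -0.314  0.194]
top side [0.665 0.25  0.194]
top side [0.916 0.254 0.194]
```

View pics/crop.png

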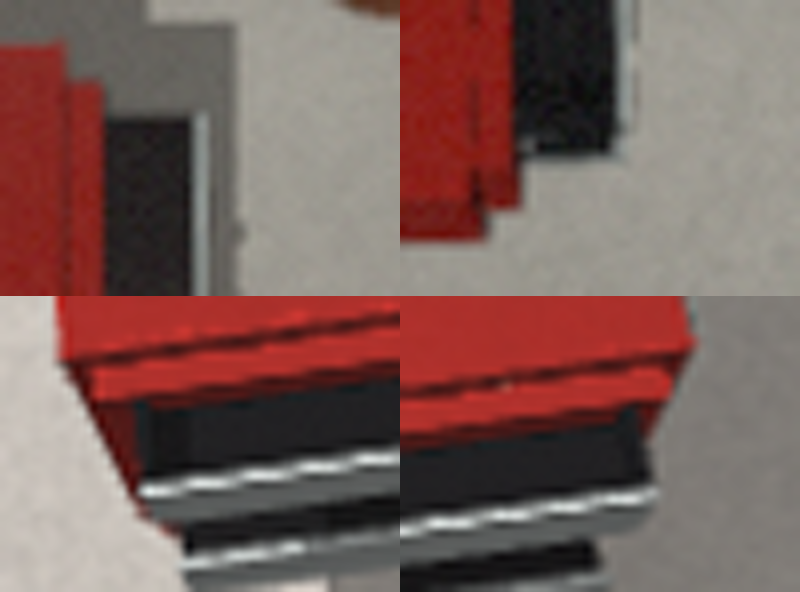

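The crops put the lip ends in native pixels at scene (277.0,119.4) and (280.1,299.4), and side (374.9,188.3) and (200.1,213.3). I'll triangulate these.

```bash
python3 - <<'E'
import numpy as np,cv2
D={n:np.load(f"{n}0.npz") for n in("scene","side")}
def PM(n):
    d=D[n];return d["camera_matrix"]@np.linalg.inv(d["world_from_camera"])[:3]
def P(n,uv,z):
    d=D[n];T=d["world_from_camera"];r=T[:3,:3]@np.linalg.inv(d["camera_matrix"])@[*uv,1];o=T[:3,3];return (o+r*(z-o[2])/r[2]).round(4)
for a,b in(((277,119.4),(374.9,188.3)),((280.1,299.4),(200.1,213.3))):
    X=cv2.triangulatePoints(PM("scene"),PM("side"),np.array(a,float),np.array(b,float)).ravel();print(X[:3]/X[3],P("scene",a,.18),P("side",b,.18))
E
```

```text
[ 0.61855686 -0.29112149  0.17961283] [ 0.6171 -0.2888  0.18  ] [ 0.6197 -0.2923  0.18  ]
[0.61279808 0.23463028 0.16581486] [0.609  0.2422 0.18  ] [0.6107 0.2284 0.18  ]
```

```bash
cat > h.py <<'E'
from bench import *
import numpy as np,cv2
a=0.017;c,s=np.cos(a),np.sin(a)
EX=np.array([c,s,0]);EY=np.array([-s,c,0]);EZ=np.array([0,0,1.])
R=np.column_stack([-EX,EY,-EZ])
PM=np.array([.633,-.027,.166])
def at(x,y,z,o=PM): return o+x*EX+y*EY+z*EZ
E
python3 - <<'E'
from h import *
p=np.array(read_tool_pos()); movel(p+[0,0,.11],velocity=.2)
grip(0.0,20)
move_pose(at(-.02,.088,.13),R)
movel(at(0,.088,.06),R,velocity=.15)
d=get_image("wrist");np.savez("w0.npz",**d)
cv2.imwrite("pics/w0.png",cv2.resize(d["pixels"][:,:,::-1],(800,600)))
print(read_t(),read_tool_pos(),read_force(),read_finger_gap())
E
```

```text
4.6667 [0.63217467 0.06113856 0.22737617] [-0.56942144 -0.78578758 -0.22646928] 0.00038199071578602997
```

View pics/w0.png

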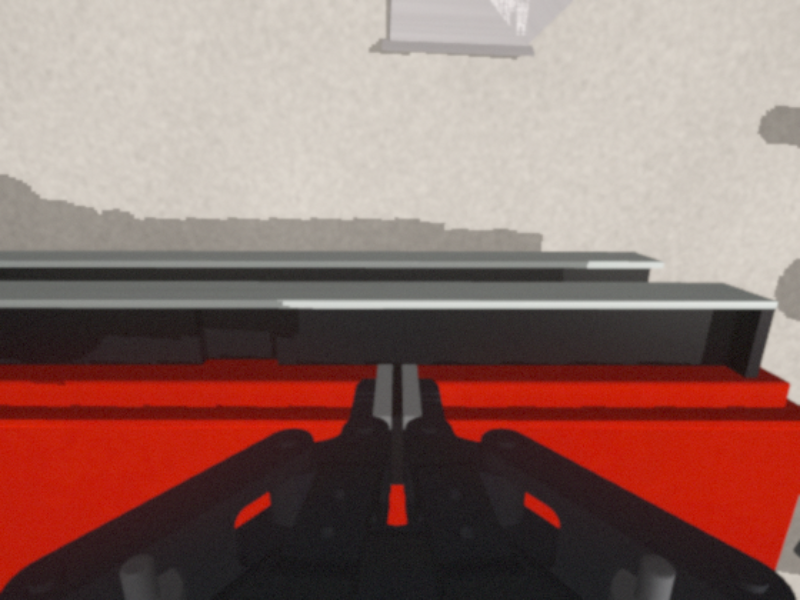

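The wrist view shows the lip's bright top edge at v≈300–308, its right end at (775,303), and the shut fingers at u≈375–420. A patch of edges at u 205–275, v 310–365 may be the pocket. I'll back-project these.

```bash
python3 - <<'E'
from h import *
d=np.load("w0.npz");T=d["world_from_camera"];K=d["camera_matrix"]
def P(uv,z):
    r=T[:3,:3]@np.linalg.inv(K)@[uv[0]*.7,uv[1]*.7,1];o=T[:3,3];X=o+r*(z-o[2])/r[2]-PM;return np.round([X@EX,X@EY,X[2]],4)
for n,uv,z in(("lip end",(775,303),.18),("lip L",(20,303),.18),("lip mid out",(500,300),.18),("lip mid in",(500,308),.18),("front top",(500,364),.184),("front topR",(740,364),.184),("pk",(205,360),.166),("pk",(275,360),.166),("pk",(205,312),.166),("pk6",(205,360),.16),("pk6",(275,360),.16)):print(n,P(uv,z))
print(T[:3,3],T[:3,2])
p=d["pixels"][195:265,60:260,::-1];p=np.clip(p.astype(float)*4,0,255).astype('u1')
cv2.imwrite("pics/w0c.png",cv2.resize(p,(800,280),interpolation=cv2.INTER_CUBIC))
E
```

```text
lip end [-0.0165  0.258   0.014 ]
lip L [-0.0165 -0.0795  0.014 ]
lip mid out [-0.0179  0.1349  0.014 ]
lip mid in [-0.0142  0.1352  0.014 ]
front top [0.0114 0.136  0.018 ]
front topR [0.0114 0.2456 0.018 ]
pk [ 0.0174 -0.0069  0.    ]
pk [0.0174 0.0281 0.    ]
pk [-0.0078 -0.0037  0.    ]
pk6 [ 0.0201 -0.0097 -0.006 ]
pk6 [ 0.0201  0.0263 -0.006 ]
[0.55826845 0.0604178  0.36955284] [ 0.29065347  0.00549993 -0.95681258]
```

View pics/w0c.png

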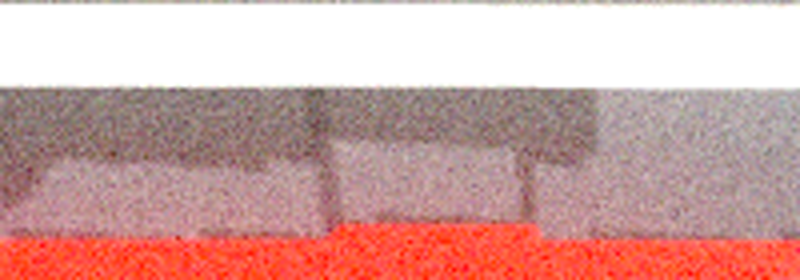

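The brightened crop clearly shows the pocket, about y = -9 to +28 mm in my frame, and the channel centre 3 mm further into the chest. I'll touch the floor beside it, then feel the pocket.

```bash
python3 - <<'E'
from h import *
def probe(y,lo,F=2.5):
    h=movel(at(.003,y,lo),R,velocity=.02,force_limit=F)
    X=np.array(read_tool_pos())-PM; print(round(y,4),h,np.round([X@EX,X@EY,X[2]],4),np.round(read_force(),2),round(read_t(),2)); return h,X[2]
movel(at(.003,.05,.022),R)
h,zf=probe(.05,-.006)
for y in (.01,.006,.014,.002,.018):
    movel(at(.003,read_tool_pos()@EY-PM@EY if 0 else y+0,zf+.004),R,velocity=.05)
    h,z=probe(y,zf-.010)
    if z<zf-.004: break
E
```

```text
0.05 True [0.0029 0.05   0.0001] [ 1.09 -0.39  4.02] 6.19
0.01 True [ 0.0028  0.0102 -0.0078] [ 0.21 -0.07  3.72] 7.72
```

The fingers dropped into the pocket at the first probe. Next I press the catch and draw the drawer out.

```bash
python3 - <<'E'
from h import *
def st(t):
    X=np.array(read_tool_pos())-PM; print(t,np.round([X@EX,X@EY,X[2]],4),np.round(read_force(),2),round(read_t(),2))
print(movel(at(.003,.0102,-.0126),R,velocity=.02,force_limit=12)); st("pressed"); dwell(.2); st("p")
y=.0102
for x in (-.01,-.03,-.08,-.138):
    h=movel(at(x,y,-.0126),R,velocity=.03,force_limit=18); st(h)
    if h: break
E
```

```text
False
pressed [ 0.0029  0.0102 -0.012 ] [-1.89  0.37  6.59] 8.09
p [ 0.0029  0.0102 -0.0119] [-1.98  0.28  5.52] 8.29
False [-0.0096  0.0101 -0.0117] [-0.06  0.38  6.32] 8.88
False [-0.0293  0.0101 -0.0116] [1.33 0.61 6.32] 9.69
False [-0.0788  0.0102 -0.0115] [1.44 0.74 5.98] 11.51
False [-0.1368  0.0102 -0.0116] [1.48 1.03 6.4 ] 13.59
```

```bash
python3 - <<'E'
from h import *
movel(at(-.1345,.0102,-.0116),R,velocity=.02)
movel(at(-.1345,.0102,.03),R,velocity=.04)
movel(at(-.1345,.0102,.13),R,velocity=.15)
dwell(.3);print(read_force(),read_t())
d=get_image("scene");cv2.imwrite("pics/s1.png",cv2.resize(d["pixels"][:,:,::-1],(800,600)))
E
```

```text
[0.90732731 0.52125443 0.76137199] 16.2333
```

View pics/s1.png

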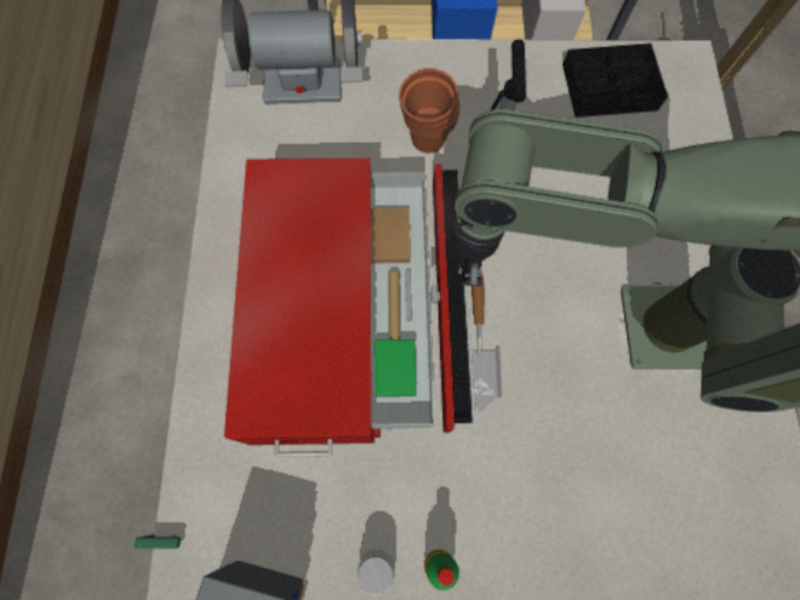

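The drawer is open: its front moved from u≈377 to u≈443, about 130 mm. The pots, trowel, jar and bottle are where they were, the pump's handle hasn't moved (the arm hides its base), and the gripper is clear.

```bash
python3 -c "
from bench import *
print(hand_in())"
```

```text
the job is handed in; nothing more can be done
None
```

I opened the top drawer by about 130 mm with the catch held down, then let go and moved the gripper clear. I handed the job in at about 16 s; the hand-in returned no verdict.

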